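Knock the work down onto its parallels

TASK

The aluminium block in the vice has ridden up off the two steel parallels under it and sits crooked. Using the brass drift, press the block down firmly but without denting it until it lies level and tight on the parallels and these no longer slide, and prove it by a push of about 5 N on the end of either parallel. Leave the drift standing upright on the drawer floor, the parallels where they lie and the other things undisturbed, and do not push on the block with the gripper itself.

Things in the scene. Friction and masses are not known exactly. Their poses are not given: they have to be found in the camera images.
- vice: Plain steel toolmaker's vice fixed in the left drawer, 190 mm long (its x), 70 mm wide (its y), with a screw and cross bar that reach 123 mm out at -x. Origin: centre of its underside, z up. The bed is 40 mm above the origin; the jaw faces stand at x = -25 and +25 mm, the jaws reach from y = -35 to 35 mm and up to z = 78 mm. The drawer's side walls are about 90 mm high.
- work_left (a point): Press point on top of the block held in the vice, 24 mm from its middle towards the vice's +y, 11 mm in from that end. Its height when the block is down is not known beforehand (81 to 91 mm above the vice's origin). Once it meets the parallels the stack gives some 0.5 mm, springily. A press of about 20 N at each end once it is down clamps them; a weak one does not. Over 35 N dents it.
- work_right (a point): The same press point at the other end of the block, 24 mm from its middle towards the vice's -y.
- parallel_near_mid (a point): Centre of the steel parallel bar on the vice's bed beside the moving jaw (vice x about -16 mm). 12 x 100 x 24 mm, long along its own y, 0.225 kg, loose. Its ends stick out 10 to 20 mm beyond the block and the jaws (the jaws' and the bed's sides are at y = -35 and 35 mm of the vice), so that an end face can be pushed along the bar.
- parallel_far_mid (a point): Centre of the other, equal parallel, beside the fixed jaw (vice x about +16 mm).
- parallel_near: The same bar as parallel_near_mid; origin at the centre of its underside.
- parallel_far: The same bar as parallel_far_mid; origin at the centre of its underside.
- drift_mid (a point): Centre of the drift, a plain round brass bar of 30 mm diameter and 80 mm length, 0.48 kg, standing on end on the floor of the right drawer at z = 0; own z along the bar.
- drift: The drift; origin at the centre of its lower end face.
- work: Aluminium block between the jaws, 50 (x) x 70 (y) mm, 0.3 kg; origin 22 mm below the middle of its top. Rough-sawn below, so its thickness is 17 to 27 mm, unknown. It starts 2 to 14 mm too high, rocked up to 0.06 rad about the vice's x. The jaws let it only move up, down and rock, against friction of 12 N (0.12 N m in rocking): it yields at roughly 5 to 12 N and stays where it is left.
- v_block: Bystander: steel V-block, 50 x 50 x 40 mm, right drawer.
- step_block: Bystander: dark stepped clamping block, 28 x 60 x 36 mm, right drawer.
- chuck_key: Bystander: drill chuck key with a cross bar, 70 x 85 x 17 mm, right drawer.
Things that resemble listed ones, but are neither listed nor needed, are in the scene too. Of the things that look like the drift, take the one that is farthest to the robot's right at the start.

How it is judged:
On the way, in this order (a step that is already met when the one before it is completed fails the run):
1. The block lies level and bears firmly on both parallels (contact force between work and parallel_near above 3 N and contact force between work and parallel_far above 3 N and angle between work's own z axis and vertical below 0.02 rad), for 0.2 s.
2. With the block down, a parallel is pushed with more than 4 N by the fingers or the drift and does not slide (all of step 1 and ((contact force between the fingers and parallel_near above 4 N and linear speed of parallel_near below 0.004 m/s) or (contact force between drift and parallel_near above 4 N and linear speed of parallel_near below 0.004 m/s) or (contact force between the fingers and parallel_far above 4 N and linear speed of parallel_far below 0.004 m/s) or (contact force between drift and parallel_far above 4 N and linear speed of parallel_far below 0.004 m/s))), for 0.3 s.
At the end, for the whole second after the job is handed in: The block is level within 0.02 rad and bears on each of the two parallels with more than 3 N; each parallel is within 8 mm of where it started; the drift stands upright (within 0.1 rad) on the drawer floor, released and at rest (all of step 1 and distance of each of parallel_near, parallel_far from where it was at the start of the episode below 0.008 m and angle between drift_mid's own z axis and vertical below 0.1 rad and height (world z) of drift_mid between 0.035 and 0.045 m and linear speed of drift below 0.01 m/s and contact force between drift and the fingers below 0.1 N); the robot touches nothing.
It fails at once if The drift presses the block with more than 35 N (dents) (contact force between drift and work above 35 N).
It fails at once if The gripper itself pushes on the block (contact force between any of the fingers, the arm and work above 4 N).
It fails at once if A bystander is moved by more than 30 mm (distance of any of v_block, step_block, chuck_key from where it was at the start of the episode above 0.03 m).
It also fails if it takes over 72 s, if anything falls off the work surface, if the arm or the gripper's body presses on something with over 40 N, if the wrist force passes 120 N, or if a joint passes its speed limit or range.

ROBOT

A 6-joint arm with a two-finger parallel gripper is mounted at the origin on a cart in front of the work surface, level with it; the furniture and walls round the work are solid. World frame = base frame: x ahead of the robot, y to its left, z up, the work surface at z = 0. Lengths are in m, angles in rad, forces in N, time in s.
With the tool pointing down it reaches from about 0.325 to 0.9 m from the base axis. Payload 6.1 kg.
Tool frame: the origin (TCP) lies midway between the tips of the shut fingers; the grasp point (between the pads) lies 19 mm behind it; x points along the fingers, y is the direction in which the jaws open and shut, and the axes are right-handed (so a half turn about x gives the same grasp; the last joint's range is limited). The gripper opens to 85 mm and grips with 20 to 120 N. Pads are 22 mm wide; open, the fingers measure 114 mm over their backs; the gripper's body (76 mm by 85 mm) begins 54 mm behind the grasp point. The pads swing forward as they close: fully open they stand 13 mm farther back than shut.
Start: joints at [-1.294, 0.22, 1.526, -0, 1.395, -0.126], TCP at [0.245, -0.575, 0.205] pointing down, gripper open.
Joint ranges: [-2.98, 2.98], [-0.91, 2.08], [0.09, 2.57], [-1.24, 4.39], [0.2, 2.65], [-2.68, 2.68]. Speed limits (rad/s): [2.57, 2.57, 3.01, 3.14, 3.14, 3.14].

INTERFACE

Orientations are given as [roll, pitch, yaw] about the fixed x, y, z axes, in that order (R = Rz(yaw) Ry(pitch) Rx(roll)).
In Python, from plant import movep, move_l, set_joints, gripper_to, hold, inverse_kinematics, observe, get_image, get_calibration, Unreachable, job_done gives the robot as it stands. Calls block until the motion is done:
- movep(position, orientation): joint-space move of the TCP to a pose.
- move_l(position, feed=0.15, rotation=None, max_force=None): straight line of the TCP; rotation=None keeps the orientation; feed is the mean speed in m/s. With max_force (N) it stops when the force on the tool has changed by that much, and returns True; else False.
- set_joints(angles): joint-space move.
- gripper_to(opening, f_grip=None): finger opening in m; f_grip is the grip in N (None keeps the last); returns when the fingers have stopped.
- hold(seconds).
- inverse_kinematics(position, orientation): joint angles nearest the present ones, or None.
- observe(): the state.
- get_image(name): name is "scene" or "top" or "wrist"; returns (picture, depth): 400x640x3 uint8, red, green, blue; 400x640 float32, m along the optical axis (not along the pixel's ray), 0 where there is no reading.
- get_calibration(name): a dict with "intrinsics" (3x3 intrinsics, pixels), "world_from_camera" (4x4, takes a point from camera to world coordinates). Camera axes: x right, y down, z forward; pixel columns grow to the right and rows downward; lengths in m; the calibration is good to about 2 mm. A picture is of the moment at which its call begins: read the wrist's pose just before it. get_calibration takes no time and is no camera call; for the wrist camera it gives the pose at the moment of the call.
A pose or a line that the arm cannot do raises Unreachable and nothing moves.
- job_done(): hands the job in, once; it reports no verdict.
The state is a dict: "time_s": time; "q": joint angles; "joint_velocities": joint speeds; "joint_torque": joint torques, N m; "eef_pos": TCP position; "tcp_rot": TCP orientation; "ft_force": force on the tool from outside, world axes, zero at the start; "torque": the same for the moment, N m; "opening": finger opening in m.
Only numpy, scipy, OpenCV 4.12 (cv2) and the standard library are available. Lean on these libraries where they do the work, as an engineer would, in place of code of your own. Each camera call takes 0.05 s, during which the arm holds its last target. There are 200 camera calls.

## Working session

There is one attempt and no reset: what is moved stays moved. The work goes in short steps, each a Python script; the robot and the scene stay as the last script left them, time stands still between calls to the robot, and variables do not carry over. Pictures are saved under pics/ and viewed, about 8 in all and at most 12, crops included, and the job is handed in when it is done.

```bash
mkdir -p pics
cat > h.py <<'E'
import numpy as np, cv2
from plant import *
def snap(n,f):
    c=get_calibration(n); p,d=get_image(n); cv2.imwrite(f"pics/{f}.png",p[:,:,::-1]); np.savez(f"pics/{f}.npz",p=p,d=d,K=c["intrinsics"],T=c["world_from_camera"]); return p,d,c
def cloud(f):
    a=np.load(f"pics/{f}.npz"); d=a["d"]; K=a["K"]; T=a["T"]; v,u=np.indices(d.shape)
    P=np.stack([(u-K[0,2])/K[0,0]*d,(v-K[1,2])/K[1,1]*d,d],-1)@T[:3,:3].T+T[:3,3]; P[d==0]=np.nan; return a["p"],P
E
python3 - <<'E'
from h import *
a=snap("top","top0")[0]; b=snap("scene","sc0")[0]
for n in("top","scene"):
    c=get_calibration(n); print(n,c["world_from_camera"].round(3).tolist(),c["intrinsics"].round(1).tolist())
print({k:np.round(v,3).tolist() for k,v in observe().items()})
E
ls
```

```text
top [[-0.02, -0.984, 0.177, 0.336], [-1.0, 0.023, 0.019, 0.028], [-0.023, -0.176, -0.984, 1.096], [0.0, 0.0, 0.0, 1.0]] [[496.0, 0.0, 325.0], [0.0, 496.0, 199.2], [0.0, 0.0, 1.0]]
scene [[-0.883, -0.289, 0.371, 0.026], [-0.47, 0.511, -0.72, 0.94], [0.019, -0.809, -0.587, 0.835], [0.0, 0.0, 0.0, 1.0]] [[520.1, 0.0, 326.9], [0.0, 520.1, 192.1], [0.0, 0.0, 1.0]]
{'time_s': 0.1, 'q': [-1.294, 0.221, 1.527, -0.0, 1.395, -0.126], 'joint_velocities': [0.0, -0.002, -0.004, 0.0, -0.002, -0.001], 'joint_torque': [0.001, -49.825, -39.054, -0.0, 0.006, 0.0], 'eef_pos': [0.245, -0.574, 0.204], 'tcp_rot': [-1.697, 1.569, 1.848], 'ft_force': [-0.399, -0.273, -0.309], 'torque': [0.043, -0.032, -0.019], 'opening': 0.086}
h.py
pics
```

View pics/top0.png

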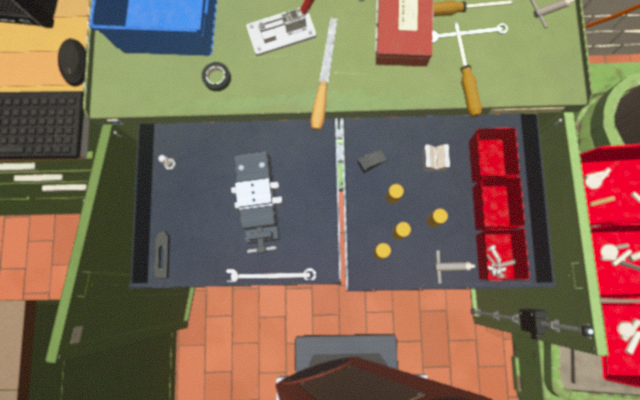

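View pics/sc0.png

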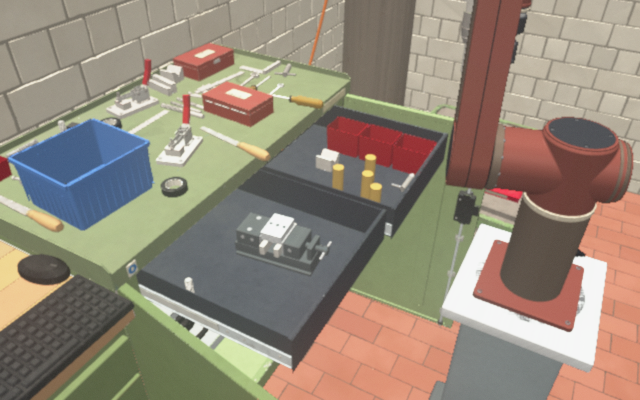

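The top view shows the vice at about (255,195), with its screw end towards the robot. There are four brass bars, at (396,191), (440,216), (403,229) and (383,250). The one at (440,216) is farthest to the robot's right (lowest y), so it should be the drift. I'll measure it and check it in one enlarged crop.

Run:
```python
from h import *
p,P=cloud("top0")
for u,v in [(396,191),(440,216),(403,229),(383,250)]:
    w=P[v-14:v+15,u-14:u+15].reshape(-1,3); t=w[(w[:,2]>.07)&(w[:,2]<.09)]
    (cx,cy),r=cv2.minEnclosingCircle((t[:,:2]*1000).astype(np.float32)); print((u,v),len(t),t.mean(0).round(4),cx.round(1),cy.round(1),r)
# vice region: height map
print("floor z",np.nanmedian(P[240:280,190:220,2]))
w=P[145:262,222:295]; Z=(w[...,2]*1000)
for i in range(0,117,5): print(145+i,' '.join('%4.0f'%z for z in Z[i,::4]))
a=cv2.resize(p[140:265,215:300],None,fx=5,fy=5,interpolation=cv2.INTER_CUBIC)[:600]
b=cv2.resize(p[150:280,360:455],None,fx=4,fy=4,interpolation=cv2.INTER_CUBIC)
im=np.zeros((600,800,3),np.uint8); im[:a.shape[0],:425]=a; im[:520,425:800]=b[:520,:375]
cv2.imwrite("pics/c1.png",im[:,:,::-1])
```

```text
Traceback (most recent call last):
AttributeError: 'float' object has no attribute 'round'
```

Run:
```python
from h import *
p,P=cloud("top0")
for u,v in [(396,191),(440,216),(403,229),(383,250)]:
    w=P[v-14:v+15,u-14:u+15].reshape(-1,3); t=w[(w[:,2]>.07)&(w[:,2]<.09)]
    print((u,v),len(t),t.mean(0).round(4),cv2.minEnclosingCircle((t[:,:2]*1000).astype(np.float32)))
# vice region: height map
print("floor z",np.nanmedian(P[240:280,190:220,2]))
w=P[145:262,222:295]; Z=(w[...,2]*1000)
for i in range(0,117,5): print(145+i,' '.join('%4.0f'%z for z in Z[i,::4]))
a=cv2.resize(p[140:260,215:300],None,fx=5,fy=5,interpolation=cv2.INTER_CUBIC)[:600]
b=cv2.resize(p[150:280,360:455],None,fx=4,fy=4,interpolation=cv2.INTER_CUBIC)
im=np.zeros((600,800,3),np.uint8); im[:a.shape[0],:425]=a; im[:520,425:800]=b[:520,:375]
cv2.imwrite("pics/c1.png",im[:,:,::-1])
```

```text
(396, 191) 165 [ 0.5313 -0.0989  0.0787] ((532.4715576171875, -99.2166748046875), 15.29019546508789)
(440, 216) 175 [ 0.4771 -0.1867  0.0786] ((477.7489318847656, -186.7403106689453), 15.085945129394531)
(403, 229) 169 [ 0.4513 -0.1099  0.0786] ((451.89306640625, -110.15605926513672), 15.094428062438965)
(383, 250) 170 [ 0.409  -0.0672  0.0786] ((409.2483825683594, -67.58770751953125), 14.812301635742188)
floor z -0.0010910467268139268
145   -2   -0   -1   -3   -1   -0   -2   -3    2   -2   -0   -1   -0    0   -0   -2   -3   -1   -3
150   -1    1    1   -3   -2   -4    5    2   -1    4   -1    1    1   -1   -0   -5    4   -3   -1
155   -2    2   -4   -2   78   78   77   76   77   76   78   75    1   -1    3   -2   -2   -1    2
160   -1    1   -1   72   77   79   76   78   76   76   78   75    7   -1   -2   -1   -1    1   -2
165   -1   -1   -3   -1   78   75   78   77   76   79   78   80   18   -1    1   -1   -1    0    0
170   -4   -3   -2    0   76   73   77   80   77   76   80   81   28    1   -5    4   -0   -1   -0
175   -3   -1    2    1   77   77   79   78   77   77   77   78   
[... 1015 characters left out ...]
-2   -4
230    2   -2   -1   -2   -2   -2   40   37   43   64   59   41   44   40    0    1    4   -2   -2
235   -0   -2    1   -3   -1   -1   43   75   75   75   73   70   70   38    8    1   -3   -2   -3
240    3    0   -1   -2    1   -5   38   54   47   63   60   34   22   14    2    0   -4    2    0
245   -3   -2   -1   -3   -3   -1   -0   -3    1   64   61    3    2    1   -3   -2    1   -0   -1
250   -1   -2   -2    1   -0   -0   -2   60   63   68   67   58   -4   -1   -4   -1   -3   -0   -0
255    1   -1   -1   -4    0    1   -4   -4    2    0    1   -2    0   -4    0   -5    2    0   -4
260    0   -1   -3   -5   -1   -5   -0    1    3   -2    1    1   -1   -1    1   -2   -3   -0   -1
```

View pics/c1.png

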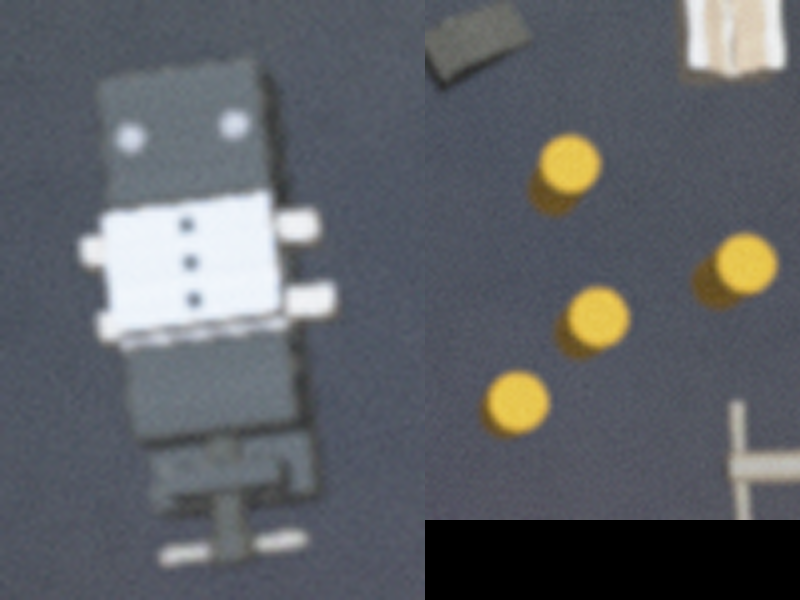

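The left crop shows the block in the vice. Its top dots run down the middle, and the parallel ends stick out about 20 mm on the right (-y) side. The right crop confirms the brass bar at (745,265), which is (440,216) in the full image, as the rightmost, at world (0.4777, -0.187). Next I'll fit the vice pose and the block plane.

Run:
```python
from h import *
p,P=cloud("top0")
w=P[145:232,222:300].reshape(-1,3); w=w[np.isfinite(w[:,0])]
j=w[w[:,2]>.070]; r=cv2.minAreaRect((j[:,:2]*1000).astype(np.float32)); print("jaws+block",r)
b=w[w[:,2]>.086]; r=cv2.minAreaRect((b[:,:2]*1000).astype(np.float32)); print("block",r,len(b),b.mean(0))
A=np.c_[b[:,:2]-b[:,:2].mean(0),np.ones(len(b))]; print("plane",np.linalg.lstsq(A,b[:,2],rcond=None)[0])
s=w[(w[:,2]>.055)&(w[:,2]<.069)]; print((s*1000).round(0).astype(int).tolist())
for a in(1.5708,-1.5708):
  for pos in([.4777,-.187,.12],[.45,.15,.2]): print(a,inverse_kinematics(pos,[0,np.pi/2,a]))
```

```text
jaws+block ((537.05224609375, 197.34033203125), (170.14353942871094, 70.6939468383789), 6.349104881286621)
block ((532.9953002929688, 196.93215942382812), (50.23665237426758, 70.25574493408203), 6.377166271209717) 811 [0.53264284 0.19652391 0.09269886]
plane [ 0.00100986 -0.02085485  0.09269886]
[[622, 171, 58], [616, 171, 62], [613, 170, 66], [611, 170, 66], [601, 169, 59], [599, 169, 59], [596, 169, 63], [594, 168, 64], [591, 168, 66], [589, 168, 66], [583, 167, 62], [580, 166, 65], [578, 166, 63], [576, 166, 63], [573, 166, 65], [568, 166, 68], [567, 166, 64], [562, 165, 57], [561, 154, 61], [560, 151, 67], [560, 165, 57], [559, 162, 63], [558, 160, 64], [558, 158, 65], [558, 155, 65], [559, 154, 61], [558, 152, 62], [559, 150, 60], [557, 164, 62], [556, 162, 63], [556, 160, 65], [557, 158, 62], [556, 155, 66], [557, 154, 61], [556, 151, 63], [556, 149, 62], [555, 164, 61], [554, 162, 64], [554, 160, 65], [554, 158, 63], [554, 156, 64], [554, 153, 65], [554, 151, 63], [554, 149, 64], [552, 164, 64], [552, 162, 65], [552, 160, 63], [553, 158, 60], [552, 156, 60], [551, 153, 67], [5
[... 2708 characters left out ...]
185, 65], [463, 183, 62], [461, 221, 65], [462, 220, 58], [462, 218, 60], [460, 193, 66], [460, 191, 64], [461, 190, 63], [461, 187, 63], [460, 185, 63], [461, 184, 61], [459, 194, 60], [458, 191, 64], [458, 189, 64], [459, 188, 60], [458, 185, 63], [458, 183, 65], [459, 182, 59], [457, 194, 62], [456, 191, 65], [456, 189, 66], [456, 187, 63], [456, 185, 66], [456, 183, 63], [457, 182, 59]]
1.5708 [-0.52694496  0.03114653  1.8996878   0.          1.21075833  2.61464402]
1.5708 None
-1.5708 [-5.26944957e-01  3.11465309e-02  1.89968780e+00 -4.44089210e-16
  1.21075833e+00 -5.26941284e-01]
-1.5708 [ 1.55279377e-01 -1.44499675e-01  1.91101218e+00 -4.44089210e-16
  1.37508014e+00  1.55283050e-01]
```

The vice centre is about (0.533, 0.197) with yaw 0.111 rad. The block top is at about 94 mm and its -y end is higher, with a slope of 0.021. I'll grasp the drift now.

```bash
cat >> h.py <<'E'
D=np.array([.4777,-.187]); C=np.array([.533,.197]); YAW=.111
R0=[0,np.pi/2,-np.pi/2]; RV=[0,np.pi/2,-np.pi/2+YAW]
def vp(x,y): return C+np.array([np.cos(YAW)*x-np.sin(YAW)*y,np.sin(YAW)*x+np.cos(YAW)*y])
def st(m=""):
    o=observe(); print(m,"t%.1f"%o["time_s"],"p",np.round(o["eef_pos"],4),"f",np.round(o["ft_force"],1),"tq",np.round(o["torque"],2),"op %.4f"%o["opening"])
E
python3 - <<'E'
from h import *
movep([*D,.16],R0); gripper_to(.055,120)
st("above"); print(move_l([*D,.034],.1,max_force=8)); st("down")
gripper_to(.02,120); st("grip"); 
move_l([*D,.18],.15); st("lift")
move_l([*C,.18],.2,RV); st("over")
hold(.3); snap("scene","sc1"); snap("wrist","w1"); st()
p,P=cloud("sc1")
s=cv2.imread("pics/sc1.png")[90:330,180:500]; cv2.imwrite("pics/c2.png",cv2.resize(s,None,fx=2.4,fy=2.4))
E
```

```text
above t2.2 p [ 0.4776 -0.1873  0.16  ] f [ 0.1  1.3 -0.6] tq [ 0.05 -0.01 -0.02] op 0.0550
False
down t3.6 p [ 0.4783 -0.1873  0.0347] f [-0.4 -0.5  1.1] tq [-0.02 -0.02  0.01] op 0.0549
grip t4.0 p [ 0.4782 -0.1875  0.0352] f [-2.   0.   5.2] tq [ 0.16  0.4  -0.04] op 0.0263
lift t5.1 p [ 0.4768 -0.1865  0.1785] f [ 0.4 -0.2 -4.8] tq [ 0.02  0.06 -0.02] op 0.0257
over t7.2 p [0.5331 0.1962 0.18  ] f [ 0.3  0.1 -4.1] tq [ 0.01 -0.03  0.05] op 0.0260
 t7.6 p [0.533  0.1968 0.18  ] f [-0.2  0.3 -4.7] tq [-0.02  0.01  0.  ] op 0.0255
```

View pics/c2.png

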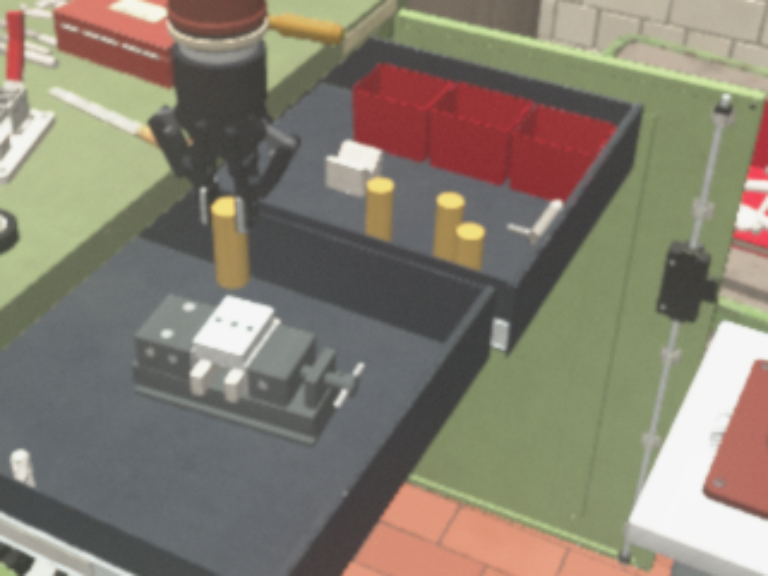

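View pics/w1.png

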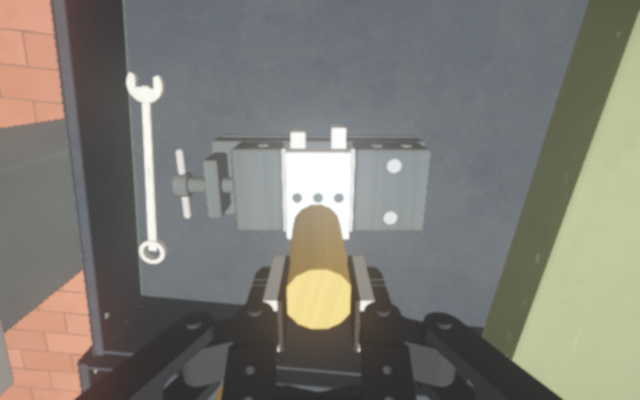

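The drift is held upright over the block; in the wrist view it sits at about (318,270) above the dots at (318,198). I'll press the middle first to level and lower the block, then each end.

```bash
cat >> h.py <<'E'
def press(y,f,z0,depth,feed):
    move_l([*vp(0,y),z0],.08); hold(.15); st("pre %g"%y)
    h=move_l([*vp(0,y),z0-depth],feed,max_force=f); st("hit %s"%h); return h,observe()["eef_pos"][2]
E
python3 - <<'E'
from h import *
move_l([*C,.14],.12)
h,z=press(0,20,.134,.03,.005)
hold(.2); st("after"); move_l([*C,z+.005],.02); st("up")
E
```

```text
pre 0 t8.5 p [0.5333 0.1971 0.1345] f [ 1.2 -0.3 -4.1] tq [-0.01  0.03 -0.01] op 0.0264
hit True t11.5 p [0.5331 0.1969 0.1208] f [-1.8 -1.   5. ] tq [-0.04  0.17 -0.03] op 0.0259
after t11.7 p [0.533  0.197  0.1208] f [ 0.6 -0.4  4.4] tq [-0.08 -0.12 -0.02] op 0.0261
up t12.2 p [0.5324 0.1969 0.1249] f [ 0.1  0.7 -4.1] tq [ 0.01 -0.03  0.01] op 0.0262
```

Run:
```python
from h import *
h,z=press(0,24,.124,.014,.004); hold(.3); st("held")
move_l([*C,z+.006],.04)
```

```text
pre 0 t12.6 p [0.5329 0.197  0.1239] f [ 0.5  0.3 -4.5] tq [ 0.06 -0.05 -0.02] op 0.0258
hit True t14.3 p [0.5331 0.1972 0.1207] f [-1.5 -0.   5.4] tq [-0.15  0.25 -0.01] op 0.0260
held t14.6 p [0.5331 0.1972 0.1207] f [-1.8 -0.8  5.1] tq [-0.14  0.26 -0.  ] op 0.0262
```

Both presses stopped at the same height (z = 0.1207), so the middle has bottomed. Now the ends.

Run:
```python
from h import *
for y in(-.024,.024,-.024,.024):
    h,z=press(y,24,.1245,.012,.005); hold(.15); st("held"); move_l([*vp(0,y),.1265],.06)
snap("top","top1")
p,P=cloud("top1")
```

```text
pre -0.024 t15.6 p [0.5357 0.1732 0.1245] f [ 0.1 -0.5 -4.1] tq [ 0.02 -0.03  0.04] op 0.0264
hit True t17.0 p [0.5358 0.173  0.1205] f [-1.6 -1.7  4.6] tq [-0.1   0.26  0.04] op 0.0260
held t17.2 p [0.5358 0.173  0.1205] f [-0.9 -1.2  5.5] tq [-0.13  0.34  0.  ] op 0.0260
pre 0.024 t18.3 p [0.5305 0.2204 0.1245] f [ 1.   0.1 -5.5] tq [ 0.08 -0.01 -0.01] op 0.0263
hit True t19.8 p [0.5304 0.2214 0.1205] f [-1.4 -0.2  4.6] tq [-0.12  0.33 -0.06] op 0.0260
held t19.9 p [0.5304 0.2214 0.1205] f [-2.5 -0.1  4.7] tq [-0.14  0.27 -0.01] op 0.0258
pre -0.024 t21.1 p [0.5356 0.1736 0.1246] f [-0.   0.5 -4.4] tq [-0.01 -0.05 -0.01] op 0.0263
hit True t22.5 p [0.5358 0.173  0.1206] f [-1.1  0.5  6.5] tq [-0.06  0.3   0.01] op 0.0260
held t22.7 p [0.5358 0.173  0.1206] f [-1.8 -0.1  5.1] tq [-0.11  0.36 -0.01] op 0.0261
pre 0.024 t23.9 p [0.5305 0.2204 0.1246] f [-0.   0.  -4.3] tq [ 0.03 -0.01  0.02] op 0.0261
hit True t25.3 p [0.5304 0.2213 0.1206] f [-1.8 -0.1  5.7] tq [-0.08  0.38 -0.01] op 0.0260
held t25.4 p [0.5304 0.2214 0.1206] f [-1.6 -0.3  4.9] tq [-0.13  0.33 -0.03] op 0.0260
```

The ends now match within 0.1 mm, so the block is level. The held force reads only about 10 N net, though, so I'll press each end again in small steps until a steady reading of about 22 N.

Run:
```python
from h import *
for y in(-.024,.024):
    move_l([*vp(0,y),.1215],.06); hold(.1); b=observe()["ft_force"][2]
    z=.1206; L=[]
    while z>.117:
        move_l([*vp(0,y),z],.02,max_force=26-(L[-1][1] if L else 0)); hold(.08); f=np.mean([observe()["ft_force"][2]])-b; L.append((round(z,4),round(f,1),round(observe()["eef_pos"][2],4)))
        if f>20: break
        z-=.0002
    print(y,L); hold(.2); st(); move_l([*vp(0,y),.1265],.06)
```

```text
-0.024 [(0.1206, np.float64(2.7), np.float64(0.121)), (0.1204, np.float64(6.3), np.float64(0.1209)), (0.1202, np.float64(10.4), np.float64(0.1207)), (0.12, np.float64(10.4), np.float64(0.1207)), (0.1198, np.float64(12.5), np.float64(0.1207)), (0.1196, np.float64(13.0), np.float64(0.1207)), (0.1194, np.float64(13.6), np.float64(0.1206)), (0.1192, np.float64(14.4), np.float64(0.1206)), (0.119, np.float64(16.9), np.float64(0.1205)), (0.1188, np.float64(16.1), np.float64(0.1205)), (0.1186, np.float64(16.8), np.float64(0.1205)), (0.1184, np.float64(19.0), np.float64(0.1205)), (0.1182, np.float64(21.0), np.float64(0.1205))]
 t31.4 p [0.5361 0.1732 0.1205] f [-7.1 -1.  15.7] tq [-0.18  1.44  0.02] op 0.0259
0.024 [(0.1206, np.float64(2.7), np.float64(0.121)), (0.1204, np.float64(6.0), np.float64(0.1209)), (0.1202, np.float64(9.8), np.float64(0.1208)), (0.12, np.float64(12.0), np.float64(0.1207)), (0.1198, np.float64(11.7), np.float64(0.1207)), (0.1196, np.float64(13.8), np.float64(0.1207)), (0.1194, np.float64(12.6), np.float64(0.1206)), (0.1192, np.float64(15.3), np.float64(0.1206)), (0.119, np.float64(16.2), np.float64(0.1206)), (0.1188, np.float64(16.0), np.float64(0.1205)), (0.1186, np.float64(18.1), np.float64(0.1205)), (0.1184, np.float64(18.3), np.float64(0.1205)), (0.1182, np.float64(19.2), np.float64(0.1204)), (0.118, np.float64(21.3), np.float64(0.1204))]
 t37.6 p [0.5308 0.2213 0.1204] f [-5.7 -0.3 14.8] tq [-0.37  1.34 -0.09] op 0.0262
```

Both ends reached about 21 N steadily, with only 0.3 mm of springy give. Next is the push test on the near parallel's -y end, using the side of the drift.

Run:
```python
from h import *
move_l([*vp(-.008,-.024),.14],.12); move_l([*vp(-.017,-.085),.14],.12); print(move_l([*vp(-.017,-.085),.080],.12,max_force=10)); hold(.15)
e=np.array([-np.sin(YAW),np.cos(YAW)])
b=np.mean([observe()["ft_force"][:2] for _ in range(3)],0); fy=lambda:-(observe()["ft_force"][:2]-b)@e
py=lambda:(observe()["eef_pos"][:2]-C)@e
print(move_l([*vp(-.017,-.058),.080],.015,max_force=4)); y=py(); L=[(round(y,4),round(fy(),1))]
st("touch")
for i in range(20):
    move_l([*vp(-.017,y),.080],.01); hold(.05); f=fy(); L.append((round(y,4),round(py(),4),round(f,1)))
    if f>5.5: break
    y+=.0004
for i in range(5): hold(.12); L.append((round(py(),4),round(fy(),1)))
print(L); snap("wrist","w2"); st()
```

```text
False
True
touch t41.1 p [0.523  0.1277 0.0792] f [ 0.1 -3.1 -3.9] tq [-0.5  -0.25 -0.02] op 0.0262
[(np.float64(-0.0677), np.float64(3.1)), (np.float64(-0.0677), np.float64(-0.0678), np.float64(1.9)), (np.float64(-0.0673), np.float64(-0.0675), np.float64(2.3)), (np.float64(-0.0669), np.float64(-0.0671), np.float64(3.7)), (np.float64(-0.0665), np.float64(-0.0669), np.float64(5.2)), (np.float64(-0.0661), np.float64(-0.0666), np.float64(6.2)), (np.float64(-0.0666), np.float64(4.7)), (np.float64(-0.0666), np.float64(5.7)), (np.float64(-0.0666), np.float64(5.3)), (np.float64(-0.0666), np.float64(6.0)), (np.float64(-0.0666), np.float64(5.2))]
 t43.4 p [0.5235 0.1289 0.08  ] f [-0.6 -5.1 -4.8] tq [-1.18  0.21  0.04] op 0.0261
```

The near parallel held about 5.4 N for 0.6 s without moving. Now I'll take the drift back to its place and look before setting it down.

Run:
```python
from h import *
move_l([*vp(-.017,-.085),.080],.06); move_l([*vp(-.017,-.085),.18],.15); move_l([*D,.18],.2,R0); move_l([*D,.06],.12); hold(.2); st()
snap("scene","sc2"); s=cv2.imread("pics/sc2.png")[120:280,220:460]; s=cv2.resize(s,None,fx=3,fy=3)
w=cv2.imread("pics/w2.png"); cv2.imwrite("pics/c3.png",s)
```

```text
t47.7 p [ 0.4783 -0.1873  0.0608] f [-0.2 -0.  -5.4] tq [ 0.02  0.01 -0.02] op 0.0261
```

View pics/c3.png

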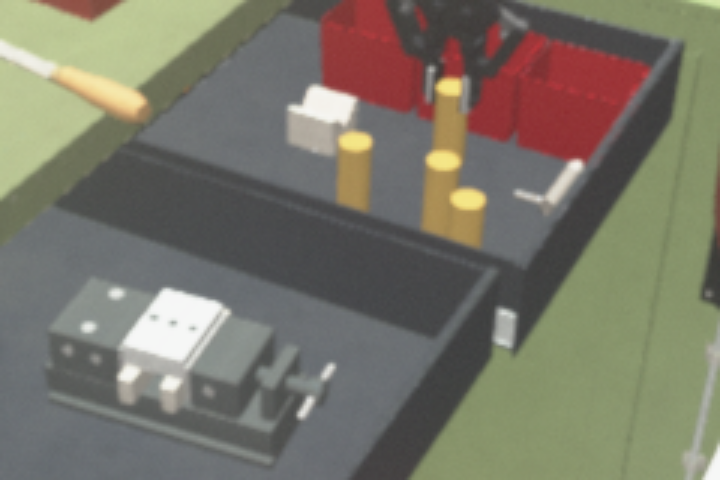

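The drift hangs upright at (450,120) in the crop, clear of the other bars. The block sits flat and low at (175,330). I'll set the drift down and release it.

Run:
```python
from h import *
print(move_l([*D,.0335],.02,max_force=5)); st("down"); gripper_to(.055); hold(.2); st("open")
move_l([*D,.2],.15); hold(.2); st("up")
movep([.3,-.4,.25],R0); hold(.2)
snap("top","top2"); p,P=cloud("top2"); p0,P0=cloud("top0")
w=P[202:231,426:455].reshape(-1,3); t=w[(w[:,2]>.07)&(w[:,2]<.09)]; print("drift",len(t),t.mean(0))
e=np.array([-np.sin(YAW),np.cos(YAW)]); ex=np.array([e[1],-e[0]])
for n,Q in(("0",P0),("2",P)):
    w=Q[145:232,222:300].reshape(-1,3); w=w[np.isfinite(w[:,0])]; l=(w[:,:2]-C); X=l@ex;Y=l@e
    m=(abs(X)<20)&(abs(Y)<30)&(w[:,2]>.07); print(n,"plane (dy,dx,z)",np.linalg.lstsq(np.c_[Y[m],X[m],np.ones(m.sum())],w[m,2],rcond=None)[0])
    for x in(-16,16):
        m=(abs(X*1000-x)<5)&(w[:,2]>.056)&(w[:,2]<.07); print(x,"ends",np.percentile(Y[m],[1,99]))
st()
s=cv2.resize(p[140:290,215:475],None,fx=3,fy=3,interpolation=cv2.INTER_CUBIC); cv2.imwrite("pics/c4.png",s[:,:,::-1])
```

```text
True
down t48.9 p [ 0.4775 -0.1869  0.0352] f [-0.5  0.3  6.4] tq [ 0.01 -0.01  0.04] op 0.0261
open t49.5 p [ 0.4757 -0.1859  0.0332] f [ 1.1 -0.4 -0.6] tq [ 0.   -0.01 -0.04] op 0.0547
up t50.9 p [ 0.4772 -0.1868  0.1991] f [ 0.  -0.  -0.4] tq [-0.04  0.    0.01] op 0.0552
drift 169 [ 0.47620409 -0.18641231  0.07901484]
0 plane (dy,dx,z) [-0.00201946 -0.01896434  0.08249691]
-16 ends [-0.05409691  0.04545313]
16 ends [-0.04991231  0.04920033]
2 plane (dy,dx,z) [ 0.00332359 -0.00735783  0.07967987]
-16 ends [-0.05341711  0.04564569]
16 ends [-0.05016275  0.04916124]
 t52.3 p [ 0.3008 -0.3992  0.2497] f [0.7 0.5 0.1] tq [0.05 0.02 0.  ] op 0.0551
```

View pics/c4.png

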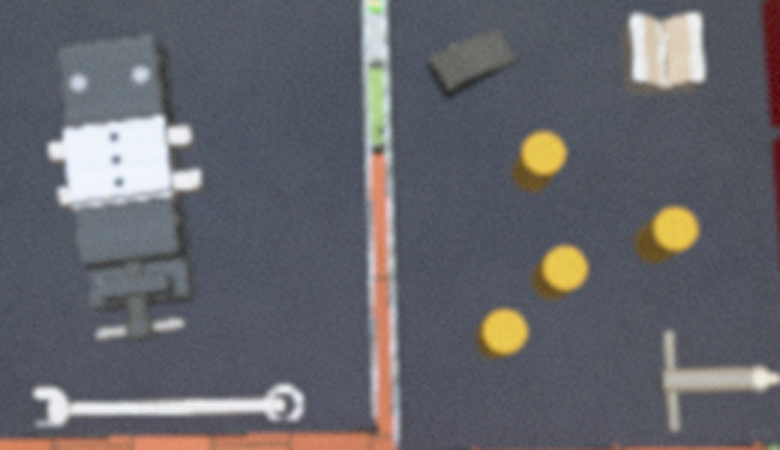

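The drift stands at (675,229) in the crop, everything else is in place, and the parallels' ends moved less than 1 mm. My plane mask used the wrong units and included the jaws. I'll redo it from the saved picture and hand in if the block is level.

Run:
```python
from h import *
e=np.array([-np.sin(YAW),np.cos(YAW)]); ex=np.array([e[1],-e[0]])
for n in("top0","top2"):
    w=cloud(n)[1][145:232,222:300].reshape(-1,3); w=w[np.isfinite(w[:,0])]; l=w[:,:2]-C; X=l@ex;Y=l@e
    m=(abs(X)<.02)&(abs(Y)<.031)&(w[:,2]>.07); s=np.linalg.lstsq(np.c_[Y[m],X[m],np.ones(m.sum())],w[m,2],rcond=None)[0]; print(n,s)
if abs(s[0])<.015: job_done(); print("handed in")
```

```text
top0 [-0.02216841  0.00119878  0.09277783]
top2 [-0.00360467 -0.0092018   0.08488074]
the job is handed in; nothing more can be done
handed in
```

The block is down, level and clamped on the parallels. The job is handed in at about 52 s of the 72 s allowed; no verdict was reported.

**What I did:** I took the rightmost brass bar as the drift and pressed the block down about 8 mm at its middle, then at both ends in turn. Last I pressed each end in small steps to a steady reading of about 21 N. The highest stop limit I set was 26 N, below the 35 N denting limit. The drift is back upright where it stood, and the gripper is clear of everything.

**What the last checks showed:**
- **Level:** both ends stopped at the same height within 0.1 mm. The camera gives a rocking slope of 0.004 rad, against 0.022 rad before. It also reads 0.009 rad about the other axis, which the jaws should not allow, so I put that down to depth noise.
- **Push test:** the near parallel held about 5.4 N on its end for 0.6 s without moving. The tool moved about 1.2 mm while the force built up, and the camera showed the parallel's end 0.7 mm or less from where it started. I tested only this one, reading "either" as one being enough.
- **Other things:** the far parallel, the drift and the bystanders look unmoved in the final picture.

**Did not agree at first:** the force-stopped presses left only about 10 N on the block, which is why I repeated them in steps. My first final levelness fit had a units mistake, so I redid it before handing in.

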